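# Switch off the curing box and crack its lid

### The job

The resin casts in the curing box are done and must cool slowly. First slide the heat control, on top of the pod on the box's right side, all the way to its off end (towards the front of the box, where the lid's handle is and the scale marks are shortest); then take the lid by its handle, break it free from the warm rubber gasket it sticks to without letting it fly up past about 60 mm, and hold it ajar with its front edge about 30 mm above shut. Finish while still holding it there (let go and it falls shut), and leave everything else on the bench where it is.

Things in the scene. Friction and masses are not known exactly. Their poses are not given: they have to be found in the camera images.
- curebox: grey box fixed to the bench, 280 (x) x 320 (y) mm, shut lid's top 155 mm up; origin on the bench under the case's middle; its x points from the front (handle, robot side) to the hinge at the back, y left, z up; place and turn vary. On its right side a control pod, y -250 to -160, x -145 to 105 mm, flat top 107 mm up; the heat slot runs there along x at y -215 mm. The lid overhangs to y -165 mm
- heat_grip (a point): centre of the heat slider's grip: a black block 14 mm along the slot, 20 mm across, 26 mm high, standing 4 mm off the pod's top, this point 17 mm above that top; at x -100 mm in the box's frame when off; free space all round; axes as the box's
- heat (a joint): heat slider position in m: 0 = off, at the end stop at the front (robot side) end of the slot, growing towards the back; 0.07 = full heat, back stop. Starts between 0.02 and 0.07. Friction about 2 N; stays where it is left
- lid_handle (a point): middle of the lid's handle: a round black bar 14 mm thick, 120 mm long, parallel to the box's y axis, on two posts 100 mm apart, its centre 42 mm above the lid's top; when shut 197 mm above the bench, x -112 mm in the box's frame. The hinge line is parallel to it, at x 140 mm, 139 mm above the bench: 252 mm behind and 58 mm below the shut bar. Axes as the box's when shut; turns with the lid
- lid (a joint): lid angle in rad: 0 = shut, grows as the front rises; 0.1 lifts the bar 25 mm, the front edge (290 mm from the hinge) 29 mm. Lid 0.5 to 0.75 kg, no stay: let go, it falls shut. Lifting at the bar first takes 15 to 19 N with the bar about 3 mm up; the gasket's hold then fades and is nearly gone 15 mm up; after that about 4 to 5 N carries it
- jaw_cast: plaster dental cast, horseshoe-shaped, about 65 x 75 mm and 34 mm high; stands on the bench to the right of the control pod; origin under its centre; bystander
- mug: white mug, 80 mm wide, 95 mm high; stands on the bench to the left of the curing box; origin under its centre; bystander
- screwdriver: screwdriver 200 mm long, lying on the bench in front of the curing box; its x axis runs along the shaft; bystander
- spray_bottle: white trigger spray bottle, 84 mm wide, 208 mm high, standing farther to the left; origin under its centre; bystander
- ear_defenders: pair of ear defenders lying on the bench at the right, about 170 x 165 mm, 76 mm high; origin under the middle between the cups; bystander
- mould_block: closed two-part plaster mould, 120 x 90 x 58 mm, on the bench at the near left; origin under its centre; bystander

How it is judged:
On the way, in this order (a step that is already met when the one before it is completed fails the run):
1. the heat slider is at its off end, the lid still shut (value of joint heat below 0.005 m and value of joint lid below 0.02 rad), for 0.2 s.
2. the lid has broken free of the gasket and is held ajar by the fingers (value of joint lid between 0.052 and 0.172 rad and contact force between the fingers and lid above 1 N), for 0.5 s.
At the end, for the whole second after the job is handed in: The heat slider is within 5 mm of its off stop; the lid is held still by the gripper's fingers (contact force over 1 N) and its angle is between 0.052 and 0.172 rad, which is its front edge 15 to 50 mm above shut (all of step 2 and value of joint heat below 0.005 m and velocity of joint lid between -0.05 and 0.05 rad/s); the arm keeps its last pose, push and grip.
It fails at once if the lid is opened before the heat is off (value of joint lid above 0.03 rad and value of joint heat above 0.008 m).
It fails at once if the lid flies up: front edge more than 70 mm above shut (value of joint lid above 0.245 rad).
It fails at once if another thing on the bench is shifted by more than 20 mm (distance of any of jaw_cast, mug, screwdriver, spray_bottle, ear_defenders, mould_block from where it was at the start of the episode above 0.02 m).
It also fails if it takes over 42 s, if anything falls off the work surface, if the arm or the gripper's body presses on something with over 40 N, if the wrist force passes 120 N, or if a joint passes its speed limit or range.

### The arm

A 6-joint arm with a two-finger parallel gripper is mounted at the origin on the work surface. World frame = base frame: x ahead of the robot, y to its left, z up, the work surface at z = 0. Lengths are in m, angles in rad, forces in N, time in s.
With the tool pointing down it reaches from about 0.3 to 0.875 m from the base axis. Payload 6.4 kg.
Tool frame: the origin (TCP) lies on the centre line of the jaws, within the pads' length; the fingertips stand tip_reach ahead of it and the grasp point (between the pads) lies 2 mm behind it (tip_reach is the distance from the TCP to the fingertips, in m); z points along the fingers, y is the line along which they close (so a half turn about z gives the same grasp; the last joint's range is limited). The gripper opens to 85 mm and grips with 20 to 120 N. Pads are 22 mm wide; open, the fingers measure 114 mm over their backs; the gripper's body (76 mm by 85 mm) begins 54 mm behind the grasp point. The pads swing forward as they close: fully open they stand 13 mm farther back than shut.
Start: joints at [1.054, 0.181, 1.607, -0, 1.354, -0.206], TCP at [0.176, 0.547, 0.248] pointing down, gripper open.
Joint ranges: [-2.99, 2.99], [-0.89, 2.07], [0.3, 2.58], [-1.14, 4.28], [0, 2.63], [-3.12, 3.12]. Speed limits (rad/s): [2.57, 2.57, 3.01, 3.14, 3.14, 3.14].

### API

Orientations are given as [roll, pitch, yaw] about the fixed x, y, z axes, in that order (R = Rz(yaw) Ry(pitch) Rx(roll)).
In Python, from bench import state, read_camera, camera_info, hand_in, tip_reach gives the robot as it stands.
- The arm moves only by the tool carry_out, never from a script. Its argument "targets" is one flat list of numbers, 5 for each row, row after row: the finger opening in mm, from 0 to 85.4, then the shift along the tool's x, y, z in units of 40 mm (1.0 is 40 mm), then the turn about the tool's z in units of 6 degrees (1.0 is 6 degrees). A call has 1 to 8 rows; each row is the pose to reach, as a shift and turn from the pose commanded when the call began, along the tool's axes at that moment; what a row does not reach only later rows make up. A row lasts 1/12 s, in which the tool goes at most 41.7 mm and 7.16 degrees, less where a joint would pass 70% of its speed; a pose out of reach is approached as far as the arm can. A call with a gripper value outside its range is refused whole. The fingers move at their own pace and stop on an object; "newtons" is the grip in N (left out, the last holds). Time passes only in rows, so rows that repeat a pose let the fingers close. It gives the time, the measured TCP pose, the force, the opening and the grip force at its end, in the units of the state.
- state(): the state, without advancing time (a new reading comes with each control period).
- read_camera(name): name is "scene" or "top" or "wrist"; returns the picture (400x640x3 uint8, red, green, blue); there is no depth.
- camera_info(name): a dict with "fx", "fy", "cx", "cy" (pixels), "dist" ([k1, k2, p1, p2, k3] as OpenCV has them; the pictures are not rectified), "xyz" and "rotation" of the camera in the world; the wrist camera has in their place "hand_eye" (4x4, takes a point from camera to tool coordinates, whose origin is the TCP and whose axes are the flange's). Camera axes: x right, y down, z forward; pixel columns grow to the right and rows downward; lengths in m; the calibration is good to about 2 mm. A picture is of the moment at which its call begins: read the wrist's pose just before it. camera_info takes no time and is no camera call.
- hand_in(): hands the job in; it is judged then, once.
The state is a dict: "time_s": time; "q": joint angles; "joint_velocities": joint speeds; "effort": joint torques, N m; "position": TCP position; "tcp_rot": TCP orientation; "force": force on the tool from outside, world axes, zero at the start; "wrist_torque": the same for the moment, N m; "opening": opening from 0.0 (shut) to 1.0 (fully open); "grasp_force": force on a finger pad.
Only numpy, scipy, OpenCV 4.12 (cv2) and the standard library are available. Lean on these libraries where they do the work, as an engineer would, in place of code of your own. Each camera call takes 0.05 s, during which the arm holds its last target. There are 200 camera calls.

## Working session

There is one attempt and no reset: what is moved stays moved. The work goes in short steps, Python scripts to look and compute and a tool call to move; the robot and the scene stay as the last step left them, time stands still between calls to the robot, and variables do not carry over. Pictures are saved under pics/ and viewed, at most 10 in all, crops included, and the job is handed in when it is done.

Besides the shell and the picture viewer there is one more tool, called after "Call:" by a JSON object that holds its "fn" and its "kwargs". carry_out: Moves the arm, as the interface text tells. Its arguments: {"type":"object","properties":{"targets":{"type":"array","items":{"type":"number"}},"newtons":{"type":"number"}},"required":["targets"]}

```bash
mkdir -p pics; python3 - <<'E'
from bench import *
import cv2
s=state();print({k:s[k] for k in("time_s","position","tcp_rot","opening","force")},tip_reach if not callable(tip_reach) else tip_reach())
for n in("top","scene"):
    cv2.imwrite(f"pics/{n}0.png",read_camera(n)[:,:,::-1]);print(n,camera_info(n))
print(camera_info("wrist"))
E
```

```text
{'time_s': 0.0, 'position': array([0.17553965, 0.5469742 , 0.24734988]), 'tcp_rot': array([-3.13979833e+00, -3.95702102e-04,  2.83078835e+00]), 'opening': 1.0021457670353724, 'force': array([ 0.09903387, -0.29634979,  0.62945521])} 0.017
top {'fx': 491.8486865432055, 'fy': 491.8486865432055, 'cx': 315.69717738131254, 'cy': 199.0679788681755, 'dist': array([-0.07510654,  0.        ,  0.        ,  0.        ,  0.        ]), 'xyz': array([ 0.23834109, -0.00754306,  1.66913728]), 'rotation': array([-2.92482396, -0.00518933, -1.57995175])}
scene {'fx': 407.3337846953253, 'fy': 407.3337846953253, 'cx': 322.35291031786915, 'cy': 193.5867383343044, 'dist': array([-0.09177589,  0.        ,  0.        ,  0.        ,  0.        ]), 'xyz': array([ 1.54361783, -0.13440147,  1.14350029]), 'rotation': array([-2.36642342,  0.01992911,  1.41805395])}
{'fx': 307.2848641121664, 'fy': 307.2848641121664, 'cx': 320.0988016188016, 'cy': 200.20610348956413, 'dist': array([-0.02720056,  0.        ,  0.        ,  0.        ,  0.        ]), 'hand_eye': array([[ 1.40073228e-04, -9.47004609e-01, -3.21219940e-01,
         8.31728437e-02],
       [ 9.99999910e-01,  2.61525682e-04, -3.34950600e-04,
        -6.68574339e-05],
       [ 4.01207027e-04, -3.21219864e-01,  9.47004561e-01,
        -1.26364819e-01],
       [ 0.00000000e+00,  0.00000000e+00,  0.00000000e+00,
         1.00000000e+00]])}
```

View pics/top0.png

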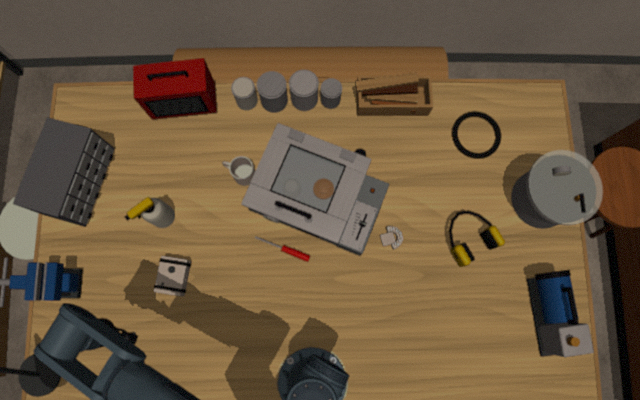

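View pics/scene0.png

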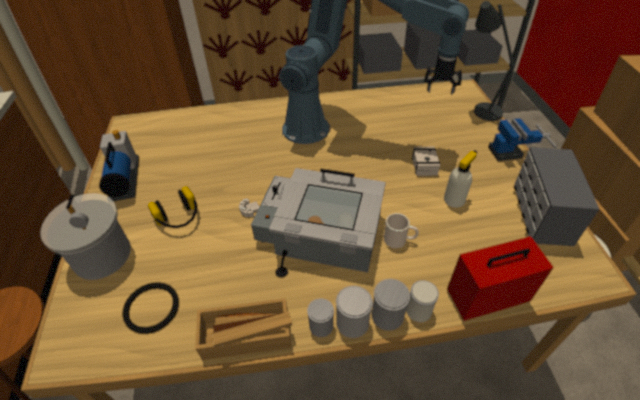

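The top view shows the box, turned on the bench, with the handle bar near (293,209) and the heat grip near (362,225). The cast is at (391,237), the screwdriver at (285,248) and the mug at (241,170). The scene view shows the handle near (338,176) and the grip near (276,189).

```bash
cat > h.py <<'E'
import numpy as np,cv2
from bench import *
from scipy.spatial.transform import Rotation as R
def cam(n,s=None):
    c=camera_info(n);K=np.array([[c['fx'],0,c['cx']],[0,c['fy'],c['cy']],[0,0,1]])
    if n=='wrist':
        T=R.from_euler('xyz',s['tcp_rot']).as_matrix();H=c['hand_eye']
        return K,c['dist'],T@H[:3,:3],T@H[:3,3]+s['position']
    return K,c['dist'],R.from_euler('xyz',c['rotation']).as_matrix(),c['xyz']
def ray(cm,px,z):
    K,d,Rm,o=cm
    u=cv2.undistortPoints(np.array(px,float).reshape(-1,1,2),K,d)[:,0]
    v=np.c_[u,np.ones(len(u))]@Rm.T
    return o+v*((z-o[2])/v[:,2])[:,None]
def proj(cm,P):
    K,d,Rm,o=cm
    return cv2.projectPoints((np.atleast_2d(P)-o)@Rm,np.zeros(3),np.zeros(3),K,d)[0][:,0]
E
python3 - <<'E'
from h import *
im=cv2.imread('pics/top0.png');c=cam('top')
m=(im.max(2)<45).astype(np.uint8)
n,l,st,ce=cv2.connectedComponentsWithStats(m)
for i in range(1,n):
    if st[i,4]>8 and 240<ce[i,0]<400 and 120<ce[i,1]<260:
        p=np.argwhere(l==i)[:,::-1].astype(np.float32)
        print(st[i],ce[i],cv2.minAreaRect(p), ray(c,ce[i],.197),ray(c,ce[i],.124))
cv2.imwrite('pics/c.png',cv2.resize(im[110:270,220:420],None,fx=4,fy=3.7,interpolation=2)[:592,:800])
E
```

```text
[356 149  10   7  37] [360.81081081 151.67567568] ((360.9137878417969, 151.4654998779297), (9.47046184539795, 4.270992755889893), 21.801406860351562) [[ 0.71356666 -0.16106834  0.197     ]] [[ 0.73713203 -0.16868132  0.124     ]]
[276 202  35  17 126] [292.85714286 209.36507937] ((292.9695129394531, 209.5736083984375), (37.15184783935547, 4.0784196853637695), 22.47943687438965) [[0.53086363 0.05181884 0.197     ]] [[0.54536917 0.05476246 0.124     ]]
[360 223   4   4  10] [361.3 224.5] ((361.0000305175781, 224.5000457763672), (3.535533905029297, 2.1213202476501465), 45.0) [[ 0.4823449  -0.15579941  0.197     ]] [[ 0.4944445  -0.16315111  0.124     ]]
[304 231   9   4   9] [308.         232.44444444] ((308.0344543457031, 232.41378784179688), (8.541985511779785, 0.7427813410758972), 21.801406860351562) [[0.45942888 0.00604389 0.197     ]] [[0.47039213 0.00671764 0.124     ]]
[339 245  12   6  16] [344.125  247.4375] ((344.46551513671875, 247.58621215820312), (12.070197105407715, 1.1141719818115234), 21.801406860351562) [[ 0.41302485 -0.10217403  0.197     ]] [[ 0.42168703 -0.10686657  0.124     ]]
[352 251   7   3   9] [355. 252.] ((355.0000305175781, 252.00003051757812), (6.260990142822266, 0.8944270610809326), 26.56505012512207) [[ 0.39897977 -0.13453266  0.197     ]] [[ 0.40694548 -0.14082979  0.124     ]]
```

View pics/c.png

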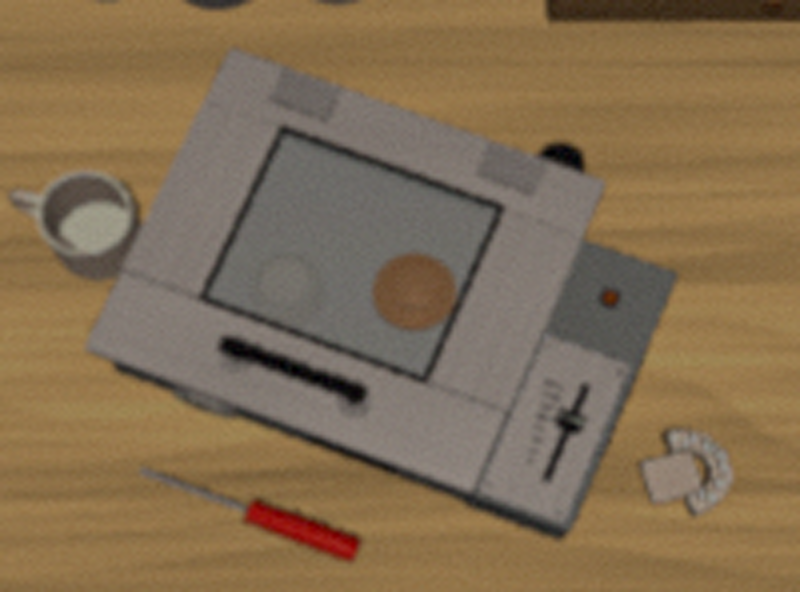

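Crop pixels map to image pixels as u/4+220, v/3.7+110. The bar runs from crop (228,346) to (358,394). The slot runs from (585,387) to (547,478), with the grip at about (571,418). The lid's front corners are at about (90,348) and (475,495).

```bash
cat >> h.py <<'E'
def delta(s,p,yaw):
    T=R.from_euler('xyz',s['tcp_rot']).as_matrix()
    d=T.T@(np.array(p)-s['position'])/.04
    t=-(yaw-s['tcp_rot'][2]);t=(t+np.pi)%(2*np.pi)-np.pi
    return np.round(d,3),round(np.degrees(t)/6,3)
E
python3 - <<'E'
from h import *
c=cam('top');f=lambda u,v:[u/4+220,v/3.7+110]
b=ray(c,[f(228,346),f(358,394)],.197);print('bar',b,np.linalg.norm(b[0]-b[1]))
s=ray(c,[f(585,387),f(547,478)],.107);print('slot',s,np.linalg.norm(s[0]-s[1]))
l=ray(c,[f(90,348),f(475,495)],.155);print('lid',l,np.linalg.norm(l[0]-l[1]))
for a,q in((b[0],b[1]),(l[0],l[1])):
    d=a-q;print(np.degrees(np.arctan2(-d[0],d[1])))
d=s[0]-s[1];print(np.degrees(np.arctan2(d[1],d[0])))
g=ray(c,[f(571,418)],.130)[0];print('grip',g)
y=np.radians(-21.5);Rb=R.from_euler('z',y).as_matrix();o=b.mean(0)-Rb@[-.112,0,.197];print('o',o)
print('grip in box',Rb.T@(g-o),'lid',(l-o)@Rb,'off',o+Rb@[-.1,-.215,.124])
print(delta(state(),[g[0],g[1],.25],y+np.pi/2))
E
```

```text
bar [[0.54949389 0.10034604 0.197     ]
 [0.5083793  0.00119288 0.197     ]] 0.10733945605316467
slot [[ 0.52955593 -0.18182819  0.107     ]
 [ 0.44979711 -0.14893873  0.107     ]] 0.08627390079131642
lid [[ 0.55749108  0.21211719  0.155     ]
 [ 0.42950606 -0.08846985  0.155     ]] 0.3266997604864717
-22.52170439772706
-23.063506703718684
-22.409357863203113
grip [ 0.49831738 -0.16729789  0.13      ]
o [6.33143361e-01 9.72132490e-03 8.32667268e-17]
grip in box [-0.0605667  -0.21411567  0.13      ] lid [[-0.14456655  0.16058601  0.155     ]
 [-0.15348053 -0.16599211  0.155     ]] off [ 0.46130384 -0.15366833  0.124     ]
(array([-13.143, -14.535,  -0.044]), np.float64(15.615))
```

Bar, lid and slot all agree on a box yaw of about -22.6°. The grip comes out at box y = -0.214, as it must, with heat at about 0.04. I'll travel there at the present height.

Call:
{"fn": "carry_out", "kwargs": {"targets": [85, -13.1, -14.5, 0, 15.8, 85, -13.1, -14.5, 0, 15.8, 85, -13.1, -14.5, 0, 15.8, 85, -13.1, -14.5, 0, 15.8, 85, -13.1, -14.5, 0, 15.8, 85, -13.1, -14.5, 0, 15.8, 85, -13.1, -14.5, 0, 15.8, 85, -13.1, -14.5, 0, 15.8]}}

```text
time_s: 0.77
position: [0.3129, 0.2419, 0.2481]
tcp_rot: [3.141, 0.0, 1.825]
force: [1.0, 0.2, 0.8]
opening: 0.993
grasp_force: 0.0
```

```bash
python3 - <<'E'
from h import *
s=state();print(s['time_s'],s['position'],s['tcp_rot'],delta(s,[.498,-.167,.25],np.radians(67.4)))
E
```

```text
0.7667 [0.31290748 0.24186289 0.24810133] [3.14149108e+00 2.35180162e-05 1.82539600e+00] (array([-11.057,   1.904,  -0.047]), np.float64(6.198))
```

Call:
{"fn": "carry_out", "kwargs": {"targets": [85, -11, 1.9, 0, 6.2, 85, -11, 1.9, 0, 6.2, 85, -11, 1.9, 0, 6.2, 85, -11, 1.9, 0, 6.2, 85, -11, 1.9, 0, 6.2, 85, -11, 1.9, 0, 6.2, 85, -11, 1.9, 0, 6.2, 85, -11, 1.9, 0, 6.2]}}

```text
time_s: 1.43
position: [0.4524, -0.0614, 0.2481]
tcp_rot: [-3.142, -0.0, 1.181]
force: [0.3, 0.5, 0.3]
opening: 0.996
grasp_force: 0.0
```

```bash
python3 - <<'E'
from h import *
s=state();print(s['time_s'],s['position'],s['tcp_rot'],delta(s,[.498,-.167,.25],np.radians(67.4)))
E
```

```text
1.4333 [ 0.45239746 -0.06135804  0.24810171] [-3.14152803e+00 -1.50471034e-04  1.18076563e+00] (array([-2.009,  2.059, -0.048]), np.float64(0.042))
```

Call:
{"fn": "carry_out", "kwargs": {"targets": [85, -1.0, 1.0, 0, 0, 85, -1.4, 1.5, 0, 0, 85, -1.5, 1.6, 0, 0, 85, -1.5, 1.6, 0, 0, 85, -1.5, 1.6, 0, 0]}}

```text
time_s: 1.85
position: [0.488, -0.1386, 0.2475]
tcp_rot: [-3.14, -0.001, 1.181]
force: [0.1, 0.2, -0.8]
opening: 0.997
grasp_force: 0.0
```

```bash
python3 - <<'E'
from h import *
s=state();im=read_camera('wrist');c=cam('wrist',s)
print(s['time_s'],s['position'],s['tcp_rot'],delta(s,[.498,-.167,.25],np.radians(67.4)))
print('exp grip top px',proj(c,[.498,-.167,.137]),'bar ends',proj(c,[[.549,.1,.197],[.508,.001,.197]]))
cv2.imwrite('pics/w1.png',im[:,:,::-1])
E
```

```text
1.85 [ 0.48803397 -0.13862398  0.24751866] [-3.13950752e+00 -6.13418344e-04  1.18059492e+00] (array([-0.561,  0.5  , -0.063]), np.float64(0.041))
exp grip top px [[344.70853979 228.06395237]] bar ends [[ 238.71548188 -304.96207581]
 [ 251.52514574  -17.61912661]]
```

View pics/w1.png

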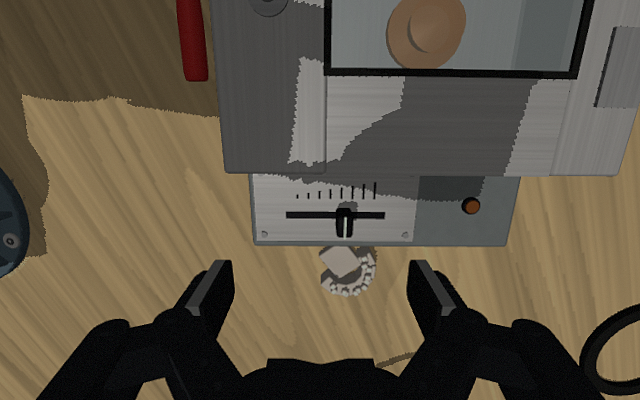

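The wrist view shows the slot along row 215, from column 286 to 385. The grip is at about (344,220), above the pod, and the jaw lies parallel to the slot. I'll turn these pixels into positions.

```bash
python3 - <<'E'
from h import *
s=state();c=cam('wrist',s);im=cv2.imread('pics/w1.png')
p=ray(c,[[286,215],[385,215]],.107);print('slot',p,np.linalg.norm(p[0]-p[1]))
q=ray(c,[[250,173],[418,244],[516,245],[255,245]],.107);print('pod',q)
Rb=R.from_euler('z',-np.radians(22.5)).as_matrix()
print('box-frame axes: slot',p@Rb,'pod',q@Rb)
m=(im[190:245,325:365].max(2)<45);print('\n'.join(''.join('#' if x else '.' for x in r) for r in m))
E
```

```text
slot [[ 0.44933519 -0.14648721  0.107     ]
 [ 0.534894   -0.18150658  0.107     ]] 0.09244817734124243
pod [[ 0.43612395 -0.09762161  0.107     ]
 [ 0.55501576 -0.22230239  0.107     ]
 [ 0.64392703 -0.26027802  0.107     ]
 [ 0.40868363 -0.16353663  0.107     ]]
box-frame axes: slot [[0.47118981 0.0366166  0.107     ]
 [0.56363718 0.03700485 0.107     ]] pod [[0.44028416 0.0767068  0.107     ]
 [0.59783914 0.00701471 0.107     ]
 [0.69451509 0.00595467 0.107     ]
 [0.4401572  0.00530831 0.107     ]]
.....#..........#..........#..........#.
.....#..........#..........#..........#.
.....#..........#..........#..........#.
.....#..........#..........#..........#.
.....#..........#..........#..........#.
.....#..........#..........#..........#.
.....#..........#..........#..........#.
.....#..........#..........#..........#.
...........................#..........#.
........................................
........................................
........................................
........................................
........................................
..................
[... 962 characters left out ...]
...
...........#######....######............
...........#######....######............
............######....#####.............
............######....#####.............
............######....#####.............
............######....#####.............
............######....#####.............
............######....#####.............
.............#####....####..............
........................................
........................................
........................................
........................................
........................................
........................................
........................................
........................................
```

Slot and grip agree with the top view: the grip centre is at (0.498,-0.1665), with the TCP to stop at z = 0.132. The drag to the stop should be about 39 mm.

Call:
{"fn": "carry_out", "kwargs": {"targets": [85, -0.55, 0.5, 0, 0, 85, -0.55, 0.5, 0.5, 0, 85, -0.55, 0.5, 1.3, 0, 85, -0.55, 0.5, 2.1, 0, 85, -0.55, 0.5, 2.6, 0, 85, -0.55, 0.5, 2.85, 0, 60, -0.55, 0.5, 2.88, 0, 40, -0.55, 0.5, 2.88, 0], "newtons": 20}}

```text
time_s: 2.57
position: [0.4989, -0.166, 0.1336]
tcp_rot: [-3.142, -0.0, 1.183]
force: [-0.4, 0.2, 1.0]
opening: 0.741
grasp_force: 0.0
```

Call:
{"fn": "carry_out", "kwargs": {"targets": [5, 0, 0, 0, 0, 5, 0, 0, 0, 0, 5, 0, 0, 0, 0, 5, 0, 0, 0, 0, 5, 0, 0, 0, 0, 5, 0, 0, 0, 0], "newtons": 20}}

```text
time_s: 3.07
position: [0.4994, -0.1673, 0.1343]
tcp_rot: [3.14, 0.0, 1.181]
force: [-1.8, 1.1, 6.6]
opening: 0.153
grasp_force: 24.5
```

Call:
{"fn": "carry_out", "kwargs": {"targets": [5, 0, -0.15, 0, 0, 5, 0, -0.3, 0, 0, 5, 0, -0.45, 0, 0, 5, 0, -0.6, 0, 0, 5, 0, -0.75, 0, 0, 5, 0, -0.88, 0, 0, 5, 0, -0.98, 0, 0, 5, 0, -1.0, 0, 0]}}

```text
time_s: 3.73
position: [0.4624, -0.1519, 0.1343]
tcp_rot: [3.138, -0.0, 1.181]
force: [2.8, 1.0, 5.0]
opening: 0.155
grasp_force: 24.4
```

Call:
{"fn": "carry_out", "kwargs": {"targets": [5, 0, -0.05, 0, 0, 5, 0, -0.1, 0, 0, 5, 0, -0.15, 0, 0, 5, 0, -0.15, 0, 0]}}

```text
time_s: 4.07
position: [0.4594, -0.1507, 0.1344]
tcp_rot: [3.132, -0.0, 1.181]
force: [13.9, -1.6, -4.5]
opening: 0.158
grasp_force: 23.0
```

The force jumped to 14 N, so the slider is at its stop. I'll ease off, open, rise, and look again.

Call:
{"fn": "carry_out", "kwargs": {"targets": [5, 0, 0.05, 0, 0, 5, 0, 0.05, 0, 0, 60, 0, 0.05, 0, 0, 60, 0, 0.05, 0, 0, 60, 0, 0.05, 0, 0, 60, 0, 0.05, 0, 0, 60, 0, 0.05, -0.6, 0, 60, 0, 0.05, -1.4, 0]}}

```text
time_s: 4.73
position: [0.4556, -0.1489, 0.1865]
tcp_rot: [-3.134, -0.001, 1.181]
force: [-0.4, 0.1, -0.0]
opening: 0.698
grasp_force: 0.0
```

Call:
{"fn": "carry_out", "kwargs": {"targets": [85, 0.4, 0, -0.8, 0, 85, 1.2, 0, -1.6, 0, 85, 2.0, 0, -1.7, 0, 85, 2.4, 0, -1.7, 0, 85, 2.5, 0, -1.7, 0, 85, 2.5, 0, -1.7, 0, 85, 2.5, 0, -1.7, 0]}}

```text
time_s: 5.32
position: [0.4954, -0.058, 0.2562]
tcp_rot: [-3.14, 0.001, 1.182]
force: [-0.2, -1.5, 0.5]
opening: 0.995
grasp_force: 0.0
```

```bash
python3 - <<'E'
from h import *
s=state();im=read_camera('wrist');c=cam('wrist',s)
print(s['time_s'],s['position'],s['tcp_rot'])
print('bar ends',proj(c,[[.549,.1,.197],[.508,.001,.197]]),'off grip',proj(c,[.4605,-.152,.137]))
cv2.imwrite('pics/w2.png',im[:,:,::-1])
E
```

```text
5.3167 [ 0.49536611 -0.05796031  0.25622608] [-3.13984029e+00  6.71933819e-04  1.18197607e+00]
bar ends [[300.60105032 -80.53123951]
 [303.19280717 137.01798084]] off grip [[324.31874496 299.17979328]]
```

View pics/w2.png

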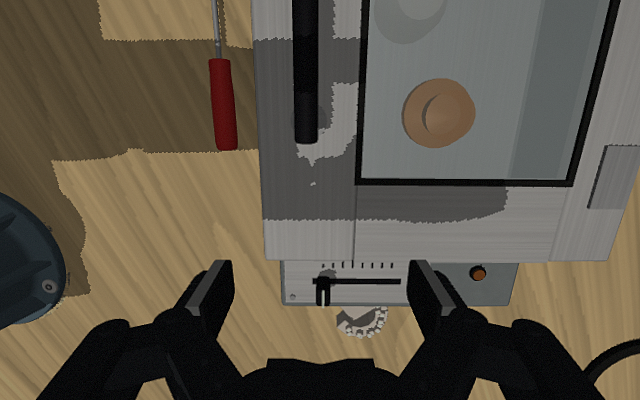

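The wrist view shows the grip at the front end of the slot, at (323,288), with free slot only behind it. The bar's right end is at (306,142), with its centre line near column 306, and the cast is untouched.

```bash
python3 - <<'E'
from h import *
s=state();c=cam('wrist',s);im=cv2.imread('pics/w2.png')
m=(im.max(2)<60);
pts=[]
for r in(20,60,100,130):
    x=np.flatnonzero(m[r,285:328])+285;print(r,x.min(),x.max());pts.append([(x.min()+x.max())/2,r])
p=ray(c,pts,.197);e=ray(c,[[306,141]],.197)[0];print(p)
d=p[0]-p[-1];yb=np.arctan2(-d[0],d[1]);print('yaw',np.degrees(yb))
u=np.array([np.sin(np.radians(22.5)),np.cos(np.radians(22.5)),0])
mid=e+.06*u;print('end',e,'mid',mid)
sl=ray(c,[[313,281],[401,281]],.107);g=ray(c,[[323,288]],.133);Rb=R.from_euler('z',-np.radians(22.5)).as_matrix()
print('slot',sl@Rb,'grip',g@Rb, 'bar',mid@Rb)
print(delta(s,[mid[0],mid[1],.25],np.radians(67.5)))
E
```

```text
20 293 318
60 293 318
100 294 317
130 294 317
[[0.53374012 0.05727926 0.197     ]
 [0.52594398 0.03901587 0.197     ]
 [0.51759308 0.0194739  0.197     ]
 [0.5109134  0.00385657 0.197     ]]
yaw -23.136287071334845
end [ 0.50864247 -0.00221193  0.197     ] mid [0.53160348 0.05322084 0.197     ]
slot [[0.47219634 0.03562631 0.107     ]
 [0.56405215 0.03580188 0.107     ]] grip [[0.48236042 0.0451301  0.133     ]] bar [0.47077084 0.25260549 0.197     ]
(array([ 2.925, -0.221,  0.155]), np.float64(0.028))
```

Call:
{"fn": "carry_out", "kwargs": {"targets": [85, 0.9, -0.1, 0, 0, 85, 1.8, -0.22, 0, 0, 85, 2.6, -0.22, 0, 0, 85, 2.92, -0.22, 0, 0, 85, 2.92, -0.22, 0.5, 0, 85, 2.92, -0.22, 1.1, 0, 85, 2.92, -0.22, 1.5, 0, 60, 2.92, -0.22, 1.53, 0]}}

```text
time_s: 6.03
position: [0.5296, 0.0527, 0.1917]
tcp_rot: [-3.134, 0.003, 1.18]
force: [-0.7, 0.1, -0.7]
opening: 0.878
grasp_force: 0.0
```

Call:
{"fn": "carry_out", "kwargs": {"targets": [40, 0, 0, 0, 0, 30, 0, 0, 0, 0, 5, 0, 0, 0, 0, 5, 0, 0, 0, 0, 5, 0, 0, 0, 0, 5, 0, 0, 0, 0, 5, 0, 0, 0, 0, 5, 0, 0, 0, 0], "newtons": 60}}

```text
time_s: 6.7
position: [0.5322, 0.0537, 0.1972]
tcp_rot: [3.141, 0.0, 1.182]
force: [-3.7, 0.4, 6.1]
opening: 0.14
grasp_force: 58.5
```

Grasp holds at 58 N. I'll lift slowly along the lid's arc.

Call:
{"fn": "carry_out", "kwargs": {"targets": [5, 0, 0.01, -0.04, 0, 5, 0, 0.02, -0.08, 0, 5, 0, 0.03, -0.12, 0, 5, 0, 0.04, -0.16, 0, 5, 0, 0.05, -0.2, 0, 5, 0, 0.06, -0.24, 0, 5, 0, 0.07, -0.28, 0, 5, 0, 0.07, -0.28, 0], "newtons": 80}}

```text
time_s: 7.37
position: [0.5346, 0.0527, 0.2078]
tcp_rot: [-3.141, 0.0, 1.182]
force: [-2.6, 1.7, -8.2]
opening: 0.133
grasp_force: 79.1
```

Call:
{"fn": "carry_out", "kwargs": {"targets": [5, 0, 0.01, -0.05, 0, 5, 0, 0.03, -0.1, 0, 5, 0, 0.04, -0.16, 0, 5, 0, 0.06, -0.22, 0, 5, 0, 0.08, -0.28, 0, 5, 0, 0.1, -0.34, 0, 5, 0, 0.11, -0.38, 0, 5, 0, 0.11, -0.38, 0]}}

```text
time_s: 8.03
position: [0.5389, 0.0509, 0.2234]
tcp_rot: [3.141, 0.0, 1.182]
force: [-7.0, 1.2, -1.4]
opening: 0.136
grasp_force: 78.5
```

Call:
{"fn": "carry_out", "kwargs": {"targets": [5, 0, 0, 0, 0, 5, 0, 0, 0, 0, 5, 0, 0, 0, 0, 5, 0, 0, 0, 0, 5, 0, 0, 0, 0, 5, 0, 0, 0, 0, 5, 0, 0, 0, 0, 5, 0, 0, 0, 0]}}

```text
time_s: 8.7
position: [0.5389, 0.0509, 0.2233]
tcp_rot: [3.141, 0.0, 1.182]
force: [-6.2, 1.8, -0.9]
opening: 0.133
grasp_force: 78.6
```

```bash
python3 - <<'E'
from h import *
s=state();print(s['time_s'],s['position'],s['force'],s['grasp_force'])
cv2.imwrite('pics/w3.png',read_camera('wrist')[:,:,::-1])
im=read_camera('scene')[:,:,::-1];cv2.imwrite('pics/s3.png',cv2.resize(im[140:280,220:420],None,fx=4,fy=4,interpolation=2))
E
```

```text
8.7 [0.53886344 0.05087292 0.22331446] [-6.21813963  1.80925993 -0.87315279] 78.60791802406311
```

View pics/w3.png

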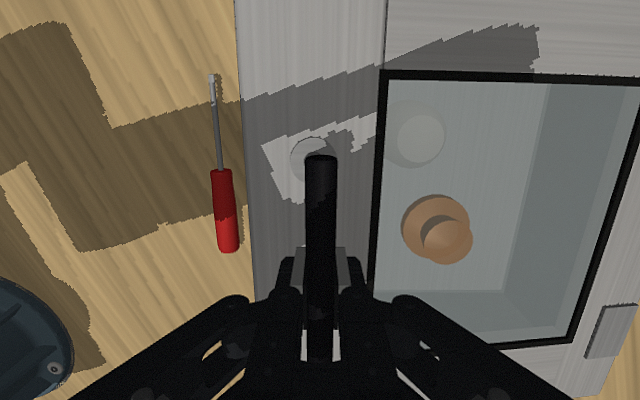

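View pics/s3.png

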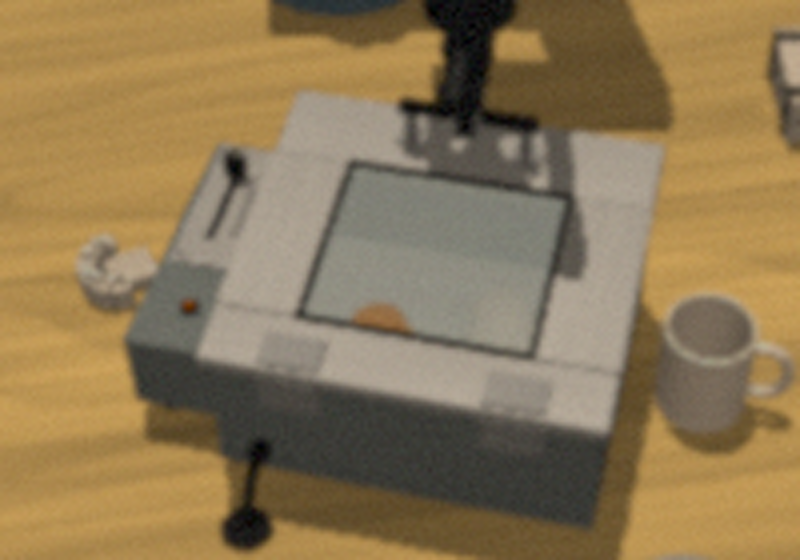

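The bar sits between the pads, with its left end at (320,157). The heat grip is at the front end of its slot and the bystanders are in place. I'll check the bar's height by its width and end position before handing in.

```bash
python3 - <<'E'
from h import *
s=state();c=cam('wrist',s)
u=np.array([.3827,.9239,0]);b=np.array([.9239,-.3827,0])
for th in(0,.05,.1,.15):
    P=np.array([.5316,.0532,.139])+.06*u+b*(.252*(1-np.cos(th))+.058*np.sin(th))+[0,0,.058*np.cos(th)+.252*np.sin(th)]
    print(th,proj(c,np.array([P,P-.0075*b,P+.0075*b])).round(1).tolist())
m=cv2.imread('pics/w3.png').max(2)<60
for r in(165,180):
    x=np.flatnonzero(m[r,290:350])+290;print(r,x.min(),x.max())
E
```

```text
0 [[306.1, 145.4], [291.0, 145.3], [321.3, 145.4]]
0.05 [[312.0, 149.6], [295.6, 149.5], [328.5, 149.7]]
0.1 [[320.5, 154.5], [302.6, 154.4], [338.4, 154.6]]
0.15 [[332.2, 160.3], [312.5, 160.2], [351.9, 160.4]]
165 305 337
180 305 336
```

The bar's end at column 320 to 321 matches a lid angle of about 0.10 rad.

```bash
python3 -c "
from bench import *
print(hand_in())"
```

```text
the job is handed in; nothing more can be done
None
```

I slid the heat control to its off stop, broke the lid free of the gasket, and handed the job in with the gripper holding it ajar at about 0.10 rad (front edge about 30 mm up); no verdict was returned.

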